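# Bolt the honey display case

### The job

Lock the display case on the shop counter: slide its sprung barrel bolt across by the ball handle until it meets the stop, then, holding it there, turn the handle all the way down into the notch of the catch so that it stays locked when you let go. Feel for the stop and do not force the bolt, and leave the case's neighbours (jar, bottle and mug) where they stand.

Things in the scene. Friction and masses are not known exactly. Their poses are not given: they have to be found in the camera images.
- knob (a point): centre of the black ball (22 mm) on the end of the bolt's handle: a steel stem 8 mm thick, square to the steel rod (12 mm thick); ball centre to rod axis 52 mm. With the handle upright the ball is 170 mm above the counter. The ball is free on all sides: the steelwork below reaches no higher than 16 mm above the rod axis.
- start (a point): point on the rod axis abreast of the handle when the bolt is drawn fully back, 118 mm above the counter, fixed to the case. Its y axis is the way the bolt slides to lock, z is up, and the handle turns down to the -x side, out over the case's edge, which is 30 mm from the rod axis (beyond it only the counter, 118 mm below the rod).
- throw (a joint): how far the bolt has slid from fully back, in m. A spring pushes it back with 2.4 N at the start, 0.4 N more per 10 mm, plus 1 N of rubbing: let go with the handle up, it returns to 0. The stop lies at 37.5 to 85.5 mm, at a place that differs each time and is not measured: feel for it (or see it).
- turn (a joint): handle angle in rad: 0 upright, growing as it turns down to the -x side of start, up to 1.4 (nearly level, fully down). Friction 0.035 N m. Outside the notch the steel cheeks stop it at about 0.2 to 0.5. Ball centre in the frame of start: x = -52 mm sin(turn), y = throw, z = 52 mm cos(turn).
- bolt: the moving bolt: rod, stem and ball, 160 g. Origin on the rod axis abreast of the stem; y along the rod, z along the stem towards the ball.
- lock: steel back plate on the case top with barrel walls and catch. Origin 18 mm below start, same axes. The catch has a notch 11 mm wide (stem 8 mm) on the -x side; the notch's far side also bridges over the rod: it is the stop for the upright handle. The notch begins 3 mm short of where the stem stands at the stop. Pressing the stem on the steel with over 22 N counts as forcing.
- case: the dark wooden display case, fixed, 260 (x) x 420 (y) x 100 mm high, glazed lid; origin at the centre of its underside, axes as start. The rod lies on its top, level, 100 mm to the -x side of its centre, along y.
- honey_jar_mid (a point): bystander: amber honey jar, 68 mm across, 85 mm high, on the counter; its centre.
- oil_bottle_mid (a point): bystander: green bottle, 48 mm across, 150 mm high, on the counter; its centre, half-way up.
- mug_mid (a point): bystander: blue mug, 76 mm across, 85 mm high, standing on the case's wooden deck beyond the bolt; its centre.

How it is judged (in metres and radians):
On the way, in this order (a step that is already met when the one before it is completed fails the run):
1. the bolt is slid across to the notch with its handle still up (value of joint throw above 0.032 m and value of joint turn below 0.5 rad), for 0.1 s.
2. the handle is turned down in the notch (value of joint throw above 0.032 m and value of joint turn above 1.2 rad), for 0.1 s.
At the end, for the whole second after the job is handed in: The bolt is across (more than 32 mm of travel), its handle lies down in the catch's notch (turned more than 1.2 rad of at most 1.4), let go and at rest (all of step 2 and linear speed of bolt below 0.02 m/s and contact force between the fingers and bolt below 0.1 N); the robot touches nothing.
It fails at once if the bolt is forced: its stem is pressed against the catch or barrel with more than 22 N (contact force between bolt and lock above 22 N).
It fails at once if jar, bottle or mug is moved more than 25 mm (distance of any of honey_jar_mid, oil_bottle_mid, mug_mid from where it was at the start of the episode above 0.025 m).
It also fails if it takes over 48 s, if anything falls off the work surface, if the arm or the gripper's body presses on something with over 40 N, if the wrist force passes 120 N, or if a joint passes its speed limit or range.

### The arm

A 6-joint arm with a two-finger parallel gripper is mounted at the origin on the work surface. World frame = base frame: x ahead of the robot, y to its left, z up, the work surface at z = 0. Lengths are in m, angles in degrees, forces in N, time in s.
With the tool pointing down it reaches from about 0.4 to 0.825 m from the base axis. Payload 7 kg.
Tool frame: the origin (TCP) lies midway between the tips of the shut fingers; the grasp point (between the pads) lies 19 mm behind it; z points along the fingers, y is the line along which they close (so a half turn about z gives the same grasp; the last joint's range is limited). The gripper opens to 88 mm and grips with 3 to 60 N. Pads are 19 mm wide; open, the fingers measure 130 mm over their backs; the gripper's body (78 mm by 193 mm) begins 47 mm behind the grasp point.
Start: joints at [-50.816, 20.546, 0.682, 0, -70.136, -16.507], TCP at [0.26, -0.623, 0.227] pointing down, gripper open.
Joint ranges: [-176.03, 176.03], [-82.01, 121.73], [-58.28, 71.71], [-173.87, 95.51], [-174.79, -0.11], [-173.66, 173.66]. Speed limits (degrees/s): [136.94, 136.94, 172.46, 180, 180, 180].

### API

Orientations are given as [roll, pitch, yaw] about the fixed x, y, z axes, in that order (R = Rz(yaw) Ry(pitch) Rx(roll)).
In Python, from plant import r gives the robot as it stands. The module is installed in compiled form; this text tells all that it offers.
- The arm moves only by the tool play_rows, never from a script. Its argument "rows" is a list of rows, each an object with "slide": the shift along the tool's x, y, z as a fraction of full scale, a list of three; "delta_rot": the turn, a rotation vector about the tool's x, y, z as a fraction of full scale, a list of three; "fingers": the opening, from -1 (shut) to 1 (fully open). In form: [{"slide": [x, y, z], "delta_rot": [rx, ry, rz], "fingers": fingers}, ...]. A call has 1 to 8 rows; each row shifts and turns the commanded pose from where the row before left it, along the tool's axes as they then stand; what a row does not reach is not made up. Full scale, the value 1, is 0.15 m for a shift and 0.08 rad for a turn. A row lasts 1/8 s, in which the tool goes at most 62.5 mm and 10.7 degrees, less where a joint would pass 70% of its speed; a pose out of reach is approached as far as the arm can. A call with a number of a shift or a turn outside -1 to 1 is refused whole. A call with a gripper value outside its range is refused whole. The fingers move at their own pace and stop on an object; "squeeze" is the grip in N (left out, the last holds). Time passes only in rows, so rows that do not move let the fingers close. It gives the time, the measured TCP pose, the force, the opening and the grip force at its end, in the units of the state.
- r.get_state(): the state, without advancing time (a new reading comes with each control period).
- r.capture(name): name is "scene" or "top" or "wrist"; returns a dict with "image" (400x640x3 uint8, blue, green, red), "fx", "fy", "cx", "cy" (pixels), "distortion" ([k1, k2, p1, p2, k3] as OpenCV has them; the pictures are not rectified), "R" (3x3) and "t" (3): a world point X has camera coordinates R X + t; the wrist camera has in their place "T_tool_cam" (4x4, takes a point from camera to tool coordinates, whose origin is the TCP and whose axes are the flange's). Camera axes: x right, y down, z forward; pixel columns grow to the right and rows downward; lengths in m; the calibration is good to about 2 mm. A picture is of the moment at which its call begins: read the wrist's pose just before it. There is no depth.
- r.close_job(): hands the job in; it is judged then, once.
The state is a dict: "time_s": time; "joints": joint angles; "qd": joint speeds; "joint_torque": joint torques, N m; "tcp_pos": TCP position; "eef_rot": TCP orientation; "contact_force": force on the tool from outside, world axes, zero at the start; "moment": the same for the moment, N m; "gripper_width": finger opening in m; "gripper_force": force on a finger pad.
Only numpy, scipy, OpenCV 4.12 (cv2) and the standard library are available. Lean on these libraries where they do the work, as an engineer would, in place of code of your own. Each camera call takes 0.05 s, during which the arm holds its last target. There are 200 camera calls.

## Working session

There is one attempt and no reset: what is moved stays moved. The work goes in short steps, Python scripts to look and compute and a tool call to move; the robot and the scene stay as the last step left them, time stands still between calls to the robot, and variables do not carry over. Pictures are saved under pics/ and viewed, at most 10 in all, crops included, and the job is handed in when it is done.

Besides the shell and the picture viewer there is one more tool, called by a JSON object that holds its "op" and its "data", one argument or row to a line. play_rows: Moves the arm, as the interface text tells. Shift numbers are shares of 0.15 m and turn numbers shares of 0.08 rad, none past 1 either way. Its arguments: {"type":"object","properties":{"rows":{"type":"array"},"squeeze":{"type":"number"}},"required":["rows"]}

```bash
mkdir -p pics
cat > h.py <<'E'
from plant import r
import cv2, numpy as np
from scipy.spatial.transform import Rotation as Ro
def snap(n,f):
    c=r.capture(n); cv2.imwrite('pics/'+f,c['image']); return c
def ray(c,uv):
    K=np.array([[c['fx'],0,c['cx']],[0,c['fy'],c['cy']],[0,0,1.]])
    p=cv2.undistortPoints(np.array([[uv]],float),K,np.array(c['distortion'],float))[0,0]
    R=np.array(c['R']);t=np.array(c['t'])
    return -R.T@t, R.T@np.array([p[0],p[1],1])
def atz(c,uv,z):
    o,d=ray(c,uv); return o+d*(z-o[2])/d[2]
E
python3 - <<'E'
from h import *
import pickle
a=snap('scene','s.png');b=snap('top','t.png');pickle.dump((a,b),open('c.pkl','wb'))
s=r.get_state();print(s)
E
```

```text
{'time_s': 0.1, 'joints': array([-5.08164090e+01,  2.05877641e+01,  6.39338917e-01, -1.73613763e-02,
       -7.01348360e+01, -1.65085924e+01]), 'qd': array([-0.00755243, -0.0406171 ,  0.09361426,  0.02874363, -0.01365886,
        0.00953061]), 'joint_torque': array([-1.30785924e-03, -5.84163344e+01,  2.93750417e+01,  7.01565877e+00,
        1.01567965e-02, -6.07042148e-05]), 'tcp_pos': array([ 0.26004377, -0.62243469,  0.22571506]), 'eef_rot': array([ 1.79915533e+02, -8.01272201e-03, -1.57330907e+02]), 'contact_force': array([-0.55334766,  0.34074184, -0.05312068]), 'moment': array([ 0.07068461,  0.02210771, -0.01964094]), 'gripper_force': 0.0, 'gripper_width': 0.0873727011396334}
```

View pics/s.png

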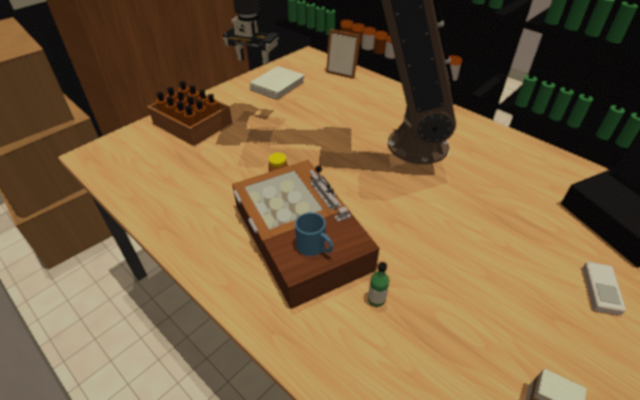

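View pics/t.png

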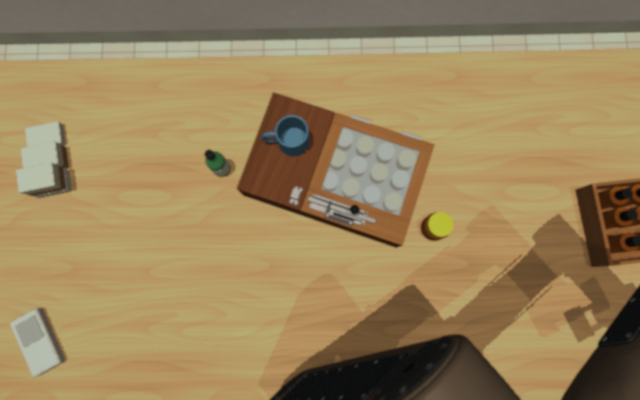

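The top view shows the case with corners near (275,94), (433,144), (401,245) and (239,189). The knob is at about (354,209), the catch near (296,195) and the jar at (439,226). I'll enlarge the lock in both views.

Run:
```python
from h import *
import pickle
a,b=pickle.load(open('c.pkl','rb'))
i=cv2.resize(b['image'][175:255,270:410],None,fx=5,fy=5,interpolation=cv2.INTER_CUBIC);j=cv2.resize(a['image'][155:235,290:370],None,fx=5,fy=5,interpolation=cv2.INTER_CUBIC)
cv2.imwrite('pics/tc.png',i);cv2.imwrite('pics/sc.png',j)
for n,uv,z in [('knob',(354,209),.17),('c1',(275,94),.1),('c2',(433,144),.1),('c3',(401,245),.1),('c4',(239,189),.1),('jar',(439,226),.085),('mug',(293,133),.185),('bot',(209,155),.15)]: print(n,atz(b,uv,z).round(4))
```

```text
knob [ 0.5159 -0.0396  0.17  ]
c1 [0.8193 0.1451 0.1   ]
c2 [ 0.6835 -0.2399  0.1   ]
c3 [ 0.4394 -0.1523  0.1   ]
c4 [0.5794 0.2316 0.1   ]
jar [ 0.4847 -0.2471  0.085 ]
mug [0.6902 0.0952 0.185 ]
bot [0.6515 0.2941 0.15  ]
```

View pics/tc.png

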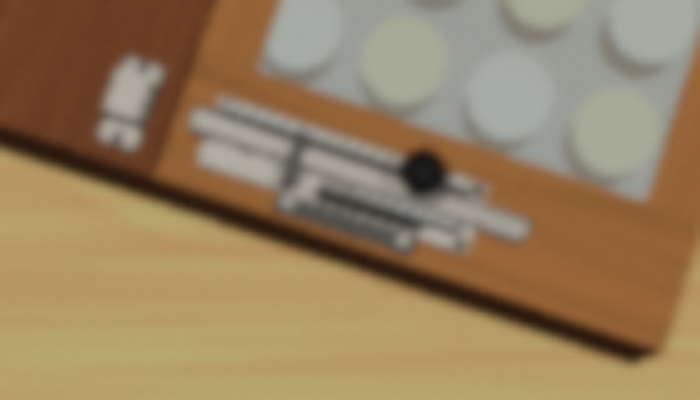

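View pics/sc.png

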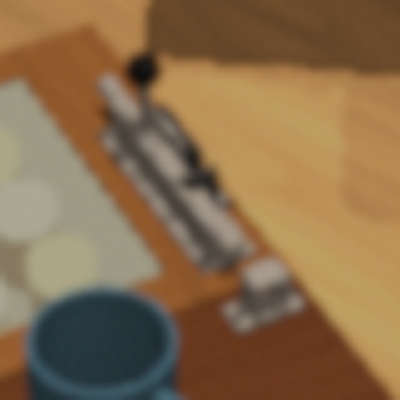

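The crop puts the knob at top-view pixel (354.8,209.4) and scene-view pixel (318.8,168.8). The rod lies along the case edge. Next I'll triangulate and plan the approach.

```bash
cat >> h.py <<'E'
def need(p,yaw=None):
    s=r.get_state();R=Ro.from_euler('xyz',s['eef_rot'],degrees=True)
    print('t',s['time_s'],'tcp',s['tcp_pos'].round(4),'tool shift units',(R.inv().apply(np.array(p)-s['tcp_pos'])/.15).round(3))
    if yaw is not None: print('turn units',((R.inv()*Ro.from_euler('xyz',[180,0,yaw],degrees=True)).as_rotvec()/.08).round(3))
E
python3 - <<'E'
from h import *
import pickle
a,b=pickle.load(open('c.pkl','rb'))
o1,d1=ray(a,(318.8,168.8));o2,d2=ray(b,(354.8,209.4))
s=np.linalg.lstsq(np.c_[d1,-d2],o2-o1,rcond=None)[0]
p,q=o1+s[0]*d1,o2+s[1]*d2;print(p,q,atz(b,(354.8,209.4),.17),atz(a,(318.8,168.8),.17))
# rod direction from top crop: rod ends at z .118
e=[atz(b,(270+x/5,175+y/5),.118) for x,y in [(200,121),(522,229)]];v=e[0]-e[1];print(e,np.degrees(np.arctan2(-v[0],v[1])))
need([.515,-.041,.27],160)
E
```

```text
[ 0.51399578 -0.03971657  0.16764126] [ 0.51532328 -0.04152896  0.16796341] [ 0.51501704 -0.04139125  0.17      ] [ 0.51610356 -0.03775345  0.17      ]
[array([0.54870879, 0.05998419, 0.118     ]), array([ 0.49526485, -0.08988378,  0.118     ])] -19.62658245248698
t 0.1 tcp [ 0.26   -0.6224  0.2257] tool shift units [-3.062  2.922 -0.291]
turn units [ 1.700e-02 -9.000e-03  9.309e+00]
```

{"op": "play_rows", "data": {
  "rows": [
    {"slide": [-0.19, 0.18, -0.02], "delta_rot": [0, 0, 0], "fingers": 0.2},
    {"slide": [-0.19, 0.18, -0.02], "delta_rot": [0, 0, 0], "fingers": 0.2},
    {"slide": [-0.19, 0.18, -0.02], "delta_rot": [0, 0, 0], "fingers": 0.2},
    {"slide": [-0.19, 0.18, -0.02], "delta_rot": [0, 0, 0], "fingers": 0.2},
    {"slide": [-0.19, 0.18, -0.02], "delta_rot": [0, 0, 0], "fingers": 0.2},
    {"slide": [-0.19, 0.18, -0.02], "delta_rot": [0, 0, 0], "fingers": 0.2},
    {"slide": [-0.19, 0.18, -0.02], "delta_rot": [0, 0, 0], "fingers": 0.2},
    {"slide": [-0.19, 0.18, -0.02], "delta_rot": [0, 0, 0], "fingers": 0.2}
  ],
  "squeeze": 12
}}

```text
time_s: 1.1
tcp_pos: [0.3875, -0.3343, 0.2504]
eef_rot: [180.0, -0.0, -157.3]
contact_force: [1.1, -0.1, -0.1]
gripper_width: 0.0522
gripper_force: 0.0
```

{"op": "play_rows", "data": {
  "rows": [
    {"slide": [-0.19, 0.18, -0.02], "delta_rot": [0, 0, 0], "fingers": 0.2},
    {"slide": [-0.19, 0.18, -0.02], "delta_rot": [0, 0, 0], "fingers": 0.2},
    {"slide": [-0.19, 0.18, -0.02], "delta_rot": [0, 0, 0], "fingers": 0.2},
    {"slide": [-0.19, 0.18, -0.02], "delta_rot": [0, 0, 0], "fingers": 0.2},
    {"slide": [-0.19, 0.18, -0.02], "delta_rot": [0, 0, 0], "fingers": 0.2},
    {"slide": [-0.19, 0.18, -0.02], "delta_rot": [0, 0, 0], "fingers": 0.2},
    {"slide": [-0.19, 0.18, -0.02], "delta_rot": [0, 0, 0], "fingers": 0.2},
    {"slide": [0, 0, 0], "delta_rot": [0, 0, 1], "fingers": 0.2}
  ]
}}

```text
time_s: 2.1
tcp_pos: [0.4993, -0.0822, 0.2713]
eef_rot: [180.0, -0.0, -161.8]
contact_force: [-0.9, 0.1, -0.9]
gripper_width: 0.0526
gripper_force: 0.0
```

{"op": "play_rows", "data": {
  "rows": [
    {"slide": [0, 0, 0], "delta_rot": [0, 0, 1], "fingers": 0.2},
    {"slide": [0, 0, 0], "delta_rot": [0, 0, 1], "fingers": 0.2},
    {"slide": [0, 0, 0], "delta_rot": [0, 0, 1], "fingers": 0.2},
    {"slide": [0, 0, 0], "delta_rot": [0, 0, 1], "fingers": 0.2},
    {"slide": [0, 0, 0], "delta_rot": [0, 0, 1], "fingers": 0.2},
    {"slide": [0, 0, 0], "delta_rot": [0, 0, 1], "fingers": 0.2},
    {"slide": [0, 0, 0], "delta_rot": [0, 0, 1], "fingers": 0.2},
    {"slide": [0, 0, 0], "delta_rot": [0, 0, 1], "fingers": 0.2}
  ]
}}

```text
time_s: 3.1
tcp_pos: [0.4982, -0.0843, 0.2712]
eef_rot: [-180.0, -0.0, 161.3]
contact_force: [-0.9, -0.6, -0.9]
gripper_width: 0.053
gripper_force: 0.0
```

Run:
```python
from h import *
need([.515,-.040,.27],160)
```

```text
t 3.1 tcp [ 0.4982 -0.0843  0.2712] tool shift units [-0.011  0.316  0.008]
turn units [-0.002 -0.008  0.277]
```

{"op": "play_rows", "data": {
  "rows": [
    {"slide": [-0.01, 0.16, 0], "delta_rot": [0, 0, 0.28], "fingers": 0.2},
    {"slide": [0, 0.16, 0], "delta_rot": [0, 0, 0], "fingers": 0.2},
    {"slide": [0, 0, 0], "delta_rot": [0, 0, 0], "fingers": 0.2}
  ]
}}

```text
time_s: 3.48
tcp_pos: [0.5159, -0.0385, 0.2711]
eef_rot: [-180.0, -0.0, 160.2]
contact_force: [0.4, 0.5, -0.1]
gripper_width: 0.0522
gripper_force: 0.0
```

Run:
```python
from h import *
import pickle
s=r.get_state();c=snap('wrist','w.png');pickle.dump((s,c),open('w.pkl','wb'))
need([.515,-.040,.151],160);print(c['T_tool_cam'])
```

```text
t 3.525 tcp [ 0.5156 -0.0391  0.2712] tool shift units [ 0.001 -0.007  0.801]
turn units [-0.006 -0.01   0.046]
[[-5.99047424e-04 -9.67042962e-01 -2.54612550e-01  6.88268287e-02]
 [ 9.99999787e-01 -5.13399856e-04 -4.02837875e-04 -1.12220728e-03]
 [ 2.58843486e-04 -2.54612737e-01  9.67043064e-01 -1.58328366e-01]
 [ 0.00000000e+00  0.00000000e+00  0.00000000e+00  1.00000000e+00]]
```

View pics/w.png

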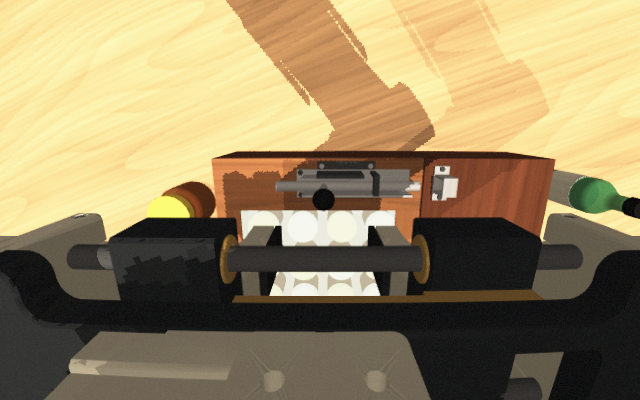

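The wrist view shows the ball at (323,200), between the fingers. The dark catch notch and bridge are near (375,183), on the tool's +y side.

Run:
```python
from h import *
import pickle
s,c=pickle.load(open('w.pkl','rb'))
T=np.array(c['T_tool_cam']);W=np.eye(4);W[:3,:3]=Ro.from_euler('xyz',s['eef_rot'],degrees=True).as_matrix();W[:3,3]=s['tcp_pos']
M=np.linalg.inv(W@T);c['R']=M[:3,:3];c['t']=M[:3,3]
k=atz(c,(323,200),.17);print('knob',k)
R=W[:3,:3].T
for uv,z in [((373,183),.134),((380,183),.134),((373,190),.118),((377,175),.118)]:print((R@(atz(c,uv,z)-k)).round(4))
cv2.imwrite('pics/wc.png',cv2.resize(c['image'][150:215,260:430],None,fx=4.5,fy=4.5,interpolation=cv2.INTER_CUBIC))
need(k-[0,0,.019],160)
```

```text
knob [ 0.51628956 -0.04137094  0.17      ]
[0.0095 0.0545 0.036 ]
[0.0095 0.0621 0.036 ]
[-0.0021  0.0577  0.052 ]
[0.0155 0.0615 0.052 ]
t 3.525 tcp [ 0.5156 -0.0391  0.2712] tool shift units [-0.01  -0.012  0.801]
turn units [-0.006 -0.01   0.046]
```

View pics/wc.png

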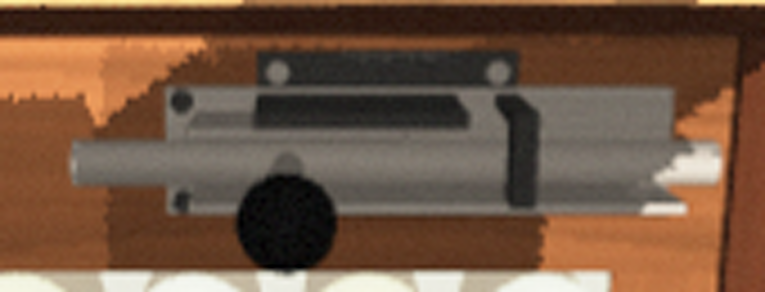

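The crop shows the bridge starting at crop x≈508, so I expect the stop at a throw of about 51 mm. Next I descend over the ball and close.

{"op": "play_rows", "data": {
  "rows": [
    {"slide": [-0.005, -0.01, 0.16], "delta_rot": [0, 0, 0.05], "fingers": 0.2},
    {"slide": [0, 0, 0.16], "delta_rot": [0, 0, 0], "fingers": 0.2},
    {"slide": [0, 0, 0.16], "delta_rot": [0, 0, 0], "fingers": 0.2},
    {"slide": [0, 0, 0.16], "delta_rot": [0, 0, 0], "fingers": 0.2},
    {"slide": [0, 0, 0.16], "delta_rot": [0, 0, 0], "fingers": 0.2},
    {"slide": [0, 0, 0], "delta_rot": [0, 0, 0], "fingers": 0.2}
  ]
}}

```text
time_s: 4.28
tcp_pos: [0.5143, -0.042, 0.15]
eef_rot: [-179.9, -0.2, 159.9]
contact_force: [-0.4, 0.2, 0.6]
gripper_width: 0.0525
gripper_force: 0.0
```

{"op": "play_rows", "data": {
  "rows": [
    {"slide": [0, 0, 0], "delta_rot": [0, 0, 0], "fingers": -0.3},
    {"slide": [0, 0, 0], "delta_rot": [0, 0, 0], "fingers": -0.6},
    {"slide": [0, 0, 0], "delta_rot": [0, 0, 0], "fingers": -1},
    {"slide": [0, 0, 0], "delta_rot": [0, 0, 0], "fingers": -1},
    {"slide": [0, 0, 0], "delta_rot": [0, 0, 0], "fingers": -1}
  ],
  "squeeze": 12
}}

```text
time_s: 4.9
tcp_pos: [0.5169, -0.0403, 0.1521]
eef_rot: [179.9, 0.1, 159.9]
contact_force: [1.9, 5.1, 2.2]
gripper_width: 0.0205
gripper_force: 12.0
```

Gripped. Now I slide about 40 mm, then feel for the stop.

{"op": "play_rows", "data": {
  "rows": [
    {"slide": [0, 0.03, 0], "delta_rot": [0, 0, 0], "fingers": -1},
    {"slide": [0, 0.03, 0], "delta_rot": [0, 0, 0], "fingers": -1},
    {"slide": [0, 0.03, 0], "delta_rot": [0, 0, 0], "fingers": -1},
    {"slide": [0, 0.03, 0], "delta_rot": [0, 0, 0], "fingers": -1},
    {"slide": [0, 0.03, 0], "delta_rot": [0, 0, 0], "fingers": -1},
    {"slide": [0, 0.03, 0], "delta_rot": [0, 0, 0], "fingers": -1},
    {"slide": [0, 0.03, 0], "delta_rot": [0, 0, 0], "fingers": -1},
    {"slide": [0, 0, 0], "delta_rot": [0, 0, 0], "fingers": -1}
  ],
  "squeeze": 15
}}

```text
time_s: 5.9
tcp_pos: [0.5268, -0.0119, 0.152]
eef_rot: [-179.9, 0.0, 159.9]
contact_force: [-1.3, -2.2, 6.6]
gripper_width: 0.0207
gripper_force: 15.0
```

{"op": "play_rows", "data": {
  "rows": [
    {"slide": [0, 0.02, 0], "delta_rot": [0, 0, 0], "fingers": -1},
    {"slide": [0, 0.02, 0], "delta_rot": [0, 0, 0], "fingers": -1},
    {"slide": [0, 0.02, 0], "delta_rot": [0, 0, 0], "fingers": -1},
    {"slide": [0, 0, 0], "delta_rot": [0, 0, 0], "fingers": -1}
  ]
}}

```text
time_s: 6.4
tcp_pos: [0.5297, -0.0037, 0.1521]
eef_rot: [-179.9, 0.0, 159.9]
contact_force: [-1.5, -3.9, 6.5]
gripper_width: 0.0205
gripper_force: 15.0
```

{"op": "play_rows", "data": {
  "rows": [
    {"slide": [0, 0.01, -0.007], "delta_rot": [0, 0, 0], "fingers": -1},
    {"slide": [0, 0.01, 0], "delta_rot": [0, 0, 0], "fingers": -1},
    {"slide": [0, 0.01, 0], "delta_rot": [0, 0, 0], "fingers": -1},
    {"slide": [0, 0.01, 0], "delta_rot": [0, 0, 0], "fingers": -1},
    {"slide": [0, 0, 0], "delta_rot": [0, 0, 0], "fingers": -1}
  ]
}}

```text
time_s: 7.02
tcp_pos: [0.5309, 0.0019, 0.1522]
eef_rot: [-179.9, -0.1, 159.9]
contact_force: [-2.8, -4.8, 1.7]
gripper_width: 0.0205
gripper_force: 15.0
```

{"op": "play_rows", "data": {
  "rows": [
    {"slide": [0, 0.01, 0], "delta_rot": [0, 0, 0], "fingers": -1},
    {"slide": [0, 0.01, 0], "delta_rot": [0, 0, 0], "fingers": -1},
    {"slide": [0, 0, 0], "delta_rot": [0, 0, 0], "fingers": -1}
  ]
}}

```text
time_s: 7.4
tcp_pos: [0.532, 0.0048, 0.1522]
eef_rot: [-179.9, -0.1, 159.9]
contact_force: [-2.6, -4.5, 2.1]
gripper_width: 0.0206
gripper_force: 15.0
```

{"op": "play_rows", "data": {
  "rows": [
    {"slide": [0, 0.01, 0], "delta_rot": [0, 0, 0], "fingers": -1},
    {"slide": [0, 0, 0], "delta_rot": [0, 0, 0], "fingers": -1}
  ]
}}

```text
time_s: 7.65
tcp_pos: [0.5326, 0.0062, 0.1522]
eef_rot: [-179.9, -0.1, 159.9]
contact_force: [-2.2, -4.7, 0.7]
gripper_width: 0.0206
gripper_force: 15.0
```

{"op": "play_rows", "data": {
  "rows": [
    {"slide": [0, 0.01, 0], "delta_rot": [0, 0, 0], "fingers": -1},
    {"slide": [0, 0, 0], "delta_rot": [0, 0, 0], "fingers": -1}
  ]
}}

```text
time_s: 7.9
tcp_pos: [0.5331, 0.0077, 0.1522]
eef_rot: [-179.9, -0.1, 159.9]
contact_force: [-2.6, -4.6, 2.1]
gripper_width: 0.0205
gripper_force: 15.0
```

{"op": "play_rows", "data": {
  "rows": [
    {"slide": [0, 0.01, 0], "delta_rot": [0, 0, 0], "fingers": -1},
    {"slide": [0, 0, 0], "delta_rot": [0, 0, 0], "fingers": -1}
  ]
}}

```text
time_s: 8.15
tcp_pos: [0.5334, 0.0085, 0.1522]
eef_rot: [-179.9, -0.1, 159.9]
contact_force: [-2.8, -7.0, 2.3]
gripper_width: 0.0211
gripper_force: 15.0
```

{"op": "play_rows", "data": {
  "rows": [
    {"slide": [0, 0.005, 0], "delta_rot": [0, 0, 0], "fingers": -1},
    {"slide": [0, 0, 0], "delta_rot": [0, 0, 0], "fingers": -1}
  ]
}}

```text
time_s: 8.4
tcp_pos: [0.5333, 0.0087, 0.1522]
eef_rot: [-179.8, -0.1, 159.9]
contact_force: [-3.3, -10.4, 2.4]
gripper_width: 0.0206
gripper_force: 15.0
```

The stop is felt at about 51–52 mm of throw, as expected. I'll ease off about 1.5 mm and start the arc.

{"op": "play_rows", "data": {
  "rows": [
    {"slide": [0, -0.01, 0], "delta_rot": [0, 0, 0], "fingers": -1},
    {"slide": [0, 0, 0], "delta_rot": [0, 0, 0], "fingers": -1},
    {"slide": [0.048, 0, 0.003], "delta_rot": [0, 0, 0], "fingers": -1},
    {"slide": [0.047, 0, 0.01], "delta_rot": [0, 0, 0], "fingers": -1},
    {"slide": [0, 0, 0], "delta_rot": [0, 0, 0], "fingers": -1}
  ]
}}

```text
time_s: 9.02
tcp_pos: [0.5198, 0.0132, 0.1505]
eef_rot: [-179.9, -0.1, 159.9]
contact_force: [-3.5, -4.8, 3.2]
gripper_width: 0.0212
gripper_force: 15.0
```

{"op": "play_rows", "data": {
  "rows": [
    {"slide": [0.046, 0, 0.017], "delta_rot": [0, 0, 0], "fingers": -1},
    {"slide": [0.043, 0, 0.023], "delta_rot": [0, 0, 0], "fingers": -1},
    {"slide": [0, 0, 0], "delta_rot": [0, 0, 0], "fingers": -1}
  ]
}}

```text
time_s: 9.4
tcp_pos: [0.5069, 0.0179, 0.1444]
eef_rot: [-179.9, -0.1, 159.9]
contact_force: [-4.1, -4.6, 3.9]
gripper_width: 0.0209
gripper_force: 15.0
```

{"op": "play_rows", "data": {
  "rows": [
    {"slide": [0.039, 0, 0.029], "delta_rot": [0, 0, 0], "fingers": -1},
    {"slide": [0.035, 0, 0.034], "delta_rot": [0, 0, 0], "fingers": -1},
    {"slide": [0.03, 0, 0.038], "delta_rot": [0, 0, 0], "fingers": -1},
    {"slide": [0, 0, 0], "delta_rot": [0, 0, 0], "fingers": -1}
  ]
}}

```text
time_s: 9.9
tcp_pos: [0.492, 0.0232, 0.1287]
eef_rot: [-179.9, -0.1, 159.9]
contact_force: [-4.5, -3.8, 0.7]
gripper_width: 0.0203
gripper_force: 15.0
```

{"op": "play_rows", "data": {
  "rows": [
    {"slide": [0.024, 0, 0.042], "delta_rot": [0, 0, 0], "fingers": -1},
    {"slide": [0.018, 0, 0.045], "delta_rot": [0, 0, 0], "fingers": -1},
    {"slide": [0, 0, 0], "delta_rot": [0, 0, 0], "fingers": -1}
  ]
}}

```text
time_s: 10.28
tcp_pos: [0.486, 0.0253, 0.1154]
eef_rot: [-179.9, -0.2, 159.9]
contact_force: [-3.6, -5.3, -0.4]
gripper_width: 0.0206
gripper_force: 15.0
```

{"op": "play_rows", "data": {
  "rows": [
    {"slide": [0.012, 0, 0.047], "delta_rot": [0, 0, 0], "fingers": -1},
    {"slide": [0, 0, 0], "delta_rot": [0, 0, 0], "fingers": -1},
    {"slide": [0, 0, 0], "delta_rot": [0, 0, 0], "fingers": -1}
  ]
}}

```text
time_s: 10.65
tcp_pos: [0.4845, 0.0259, 0.1085]
eef_rot: [-179.9, -0.1, 159.9]
contact_force: [-2.4, -4.4, -0.1]
gripper_width: 0.0205
gripper_force: 15.0
```

Run:
```python
from h import *
import pickle
a=snap('scene','s2.png')['image'];w=snap('wrist','w2.png')['image']
A=cv2.resize(a[140:240,280:380],(400,400),interpolation=cv2.INTER_CUBIC);B=cv2.resize(w[100:300,220:420],(400,400))
cv2.imwrite('pics/m.png',np.hstack([A,B]));print(r.get_state()['contact_force'],r.get_state()['tcp_pos'])
```

```text
[-3.17286779 -4.96081176 -0.01270315] [0.48446412 0.0258879  0.1085475 ]
```

View pics/m.png

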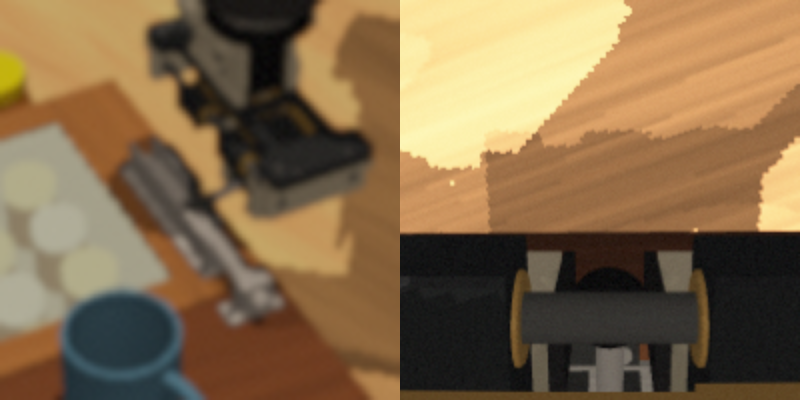

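The handle lies level over the case edge with the stem in the notch. I'll press it down slightly, release, and go straight up.

{"op": "play_rows", "data": {
  "rows": [
    {"slide": [0, 0, 0.01], "delta_rot": [0, 0, 0], "fingers": -1},
    {"slide": [0, -0.007, 0], "delta_rot": [0, 0, 0], "fingers": -1},
    {"slide": [0, -0.007, 0], "delta_rot": [0, 0, 0], "fingers": -1},
    {"slide": [0, 0, 0], "delta_rot": [0, 0, 0], "fingers": -1}
  ]
}}

```text
time_s: 11.25
tcp_pos: [0.4837, 0.0242, 0.1071]
eef_rot: [-179.9, -0.2, 159.9]
contact_force: [-4.8, -2.8, 0.2]
gripper_width: 0.0207
gripper_force: 15.0
```

{"op": "play_rows", "data": {
  "rows": [
    {"slide": [0, 0, 0], "delta_rot": [0, 0, 0], "fingers": -0.4},
    {"slide": [0, 0, 0], "delta_rot": [0, 0, 0], "fingers": -0.2},
    {"slide": [0, 0, 0], "delta_rot": [0, 0, 0], "fingers": 0},
    {"slide": [0, 0, 0], "delta_rot": [0, 0, 0], "fingers": 0.1},
    {"slide": [0, 0, 0], "delta_rot": [0, 0, 0], "fingers": 0.1}
  ]
}}

```text
time_s: 11.88
tcp_pos: [0.4856, 0.0247, 0.1081]
eef_rot: [180.0, 0.0, 159.9]
contact_force: [0.6, 0.5, 0.7]
gripper_width: 0.0478
gripper_force: 0.0
```

{"op": "play_rows", "data": {
  "rows": [
    {"slide": [0, 0, -0.1], "delta_rot": [0, 0, 0], "fingers": 0.1},
    {"slide": [0, 0, -0.2], "delta_rot": [0, 0, 0], "fingers": 0.1},
    {"slide": [0, 0, -0.2], "delta_rot": [0, 0, 0], "fingers": 0.1},
    {"slide": [0, 0, -0.2], "delta_rot": [0, 0, 0], "fingers": 0.1},
    {"slide": [0, 0, -0.2], "delta_rot": [0, 0, 0], "fingers": 0.1},
    {"slide": [0, 0, 0], "delta_rot": [0, 0, 0], "fingers": 0.1},
    {"slide": [0, 0, 0], "delta_rot": [0, 0, 0], "fingers": 0.1}
  ]
}}

```text
time_s: 12.75
tcp_pos: [0.4851, 0.0245, 0.2432]
eef_rot: [180.0, 0.0, 159.9]
contact_force: [0.3, 0.7, 0.3]
gripper_width: 0.0482
gripper_force: 0.0
```

Run:
```python
from h import *
a=snap('scene','s3.png')['image'];w=snap('wrist','w3.png')['image']
A=cv2.resize(a[140:240,280:380],(400,400),interpolation=cv2.INTER_CUBIC);B=cv2.resize(w[100:300,220:420],(400,400))
cv2.imwrite('pics/m3.png',np.hstack([A,B]))
```

```text
(no output)
```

View pics/m3.png

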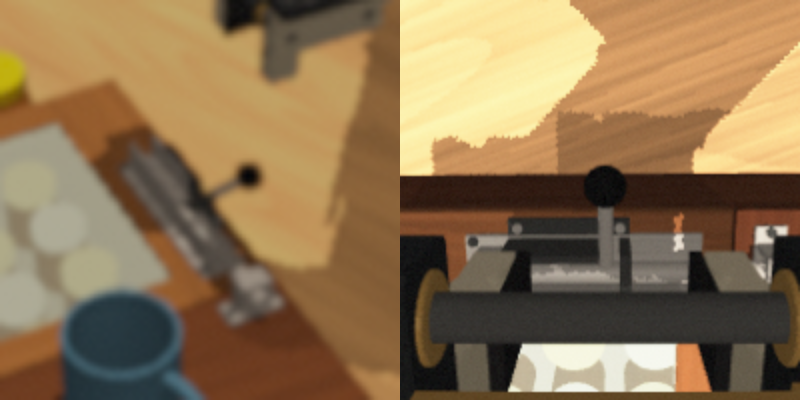

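The handle stays down in the notch after release: the ball is at wrist pixel (322.5,192.5) and scene pixel (342,184). I'll check its angle, then hand in.

Run:
```python
from h import *
s=r.get_state();a=r.capture('scene');c=r.capture('wrist')
W=np.eye(4);W[:3,:3]=Ro.from_euler('xyz',s['eef_rot'],degrees=True).as_matrix();W[:3,3]=s['tcp_pos']
M=np.linalg.inv(W@np.array(c['T_tool_cam']));c['R']=M[:3,:3];c['t']=M[:3,3]
o1,d1=ray(a,(342,184));o2,d2=ray(c,(322.5,192.5))
k=np.linalg.lstsq(np.c_[d1,-d2],o2-o1,rcond=None)[0];p=(o1+k[0]*d1+o2+k[1]*d2)/2
print(p,o1+k[0]*d1-o2-k[1]*d2,'turn',np.arccos(np.clip((p[2]-.118)/.052,-1,1)))
```

```text
[0.48138112 0.02252564 0.12539309] [-0.00040464  0.00072779 -0.0001562 ] turn 1.428138219947878
```

```bash
python3 -c "
from plant import r
print(r.close_job())"
```

```text
the job is handed in; nothing more can be done
None
```

The bolt is across and its handle lies down in the notch: I felt the stop at about 52 mm, and after letting go the handle measured about 1.4 rad. The job is handed in; no verdict came back.

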